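# Clear the V-rest and press a tube home in it

## Robot

A 6-joint arm with a two-finger parallel gripper is mounted at the origin on a cart in front of the work surface, level with it; the furniture and walls round the work are solid. World frame = base frame: x ahead of the robot, y to its left, z up, the work surface at z = 0. Lengths are in m, angles in degrees, forces in N, time in s.
With the tool pointing down it reaches from about 0.2 to 0.875 m from the base axis. Payload 3.4 kg.
Tool frame: the origin (TCP) lies on the centre line of the jaws, within the pads' length; the fingertips stand r.tcp_to_tips ahead of it and the grasp point (between the pads) lies 11 mm behind it (r.tcp_to_tips is the distance from the TCP to the fingertips, in m); z points along the fingers, y is the line along which they close (so a half turn about z gives the same grasp; the last joint's range is limited). The gripper opens to 94 mm and grips with 3 to 60 N. Pads are 16 mm wide; open, the fingers measure 119 mm over their backs; the gripper's body (75 mm by 177 mm) begins 78 mm behind the grasp point.
Start: joints at [68.526, 15.808, 86.224, -0, 77.962, -6.933], TCP at [0.144, 0.557, 0.213] pointing down, gripper open.
Joint ranges: [-165.64, 165.64], [-43.16, 119.46], [12.63, 154.43], [-67.54, 247.53], [6.08, 155.33], [-154.97, 154.97]. Speed limits (degrees/s): [147.25, 147.25, 180, 180, 180, 180].

## Interface

Orientations are given as a 3x3 rotation matrix whose columns are the frame's x, y, z axes.
In Python, from plant import r gives the robot as it stands.
- The arm moves only by the shell command python3 -m handwheel 'ROWS' [FORCE]. ROWS is JSON, a list of rows, each a list of 3 entries, a list of its own where there are three numbers: the turn, a rotation vector about the tool's x, y, z in rad, then the shift along the tool's x, y, z in m, then the gripper's target within -1 to 1 (shut at 1, half-way at 0, fully open at -1). In form: [[[ax, ay, az], [dx, dy, dz], fingers], ...]. A call has 1 to 12 rows; each row is the pose to reach, as a shift and turn from the pose commanded when the call began, along the tool's axes at that moment; what a row does not reach only later rows make up. A row lasts 1/12 s, in which the tool goes at most 41.7 mm and 7.16 degrees, less where a joint would pass 70% of its speed; a pose out of reach is approached as far as the arm can. A call with a gripper value outside its range is refused whole. The fingers move at their own pace and stop on an object; FORCE is the grip in N (left out, the last holds). Time passes only in rows, so rows that repeat a pose let the fingers close. It gives the time, the measured TCP pose, the force, the opening and the grip force at its end, in the units of the state.
- r.state(): the state, without advancing time (a new reading comes with each control period).
- r.camera(name): name is "side" or "top"; returns a dict with "img" (400x640x3 uint8, blue, green, red), "K" (3x3 intrinsics, pixels), "k1" (the pictures are not rectified: a ray, as slopes to the right and down, at radius r is drawn at 1 + k1 r^2 times it, then the intrinsics apply), "cam_to_world" (4x4, takes a point from camera to world coordinates). Camera axes: x right, y down, z forward; pixel columns grow to the right and rows downward; lengths in m; the calibration is good to about 2 mm. A picture is of the moment at which its call begins. There is no depth.
- r.sign_off(): hands the job in; it is judged then, once.
The state is a dict: "clock": time; "joint_positions": joint angles; "qd": joint speeds; "tau": joint torques, N m; "eef_pos": TCP position; "ee_rot": TCP orientation; "contact_force": force on the tool from outside, world axes, zero at the start; "wrist_torque": the same for the moment, N m; "opening": opening from 0.0 (shut) to 1.0 (fully open); "grip_force": force on a finger pad.
Only numpy, scipy, OpenCV 4.12 (cv2) and the standard library are available. Lean on these libraries where they do the work, as an engineer would, in place of code of your own. Each camera call takes 0.05 s, during which the arm holds its last target. There are 200 camera calls.

## Task

Take the upright wooden block and use it to sweep the three offcuts along the steel V-groove into the tray at its end, without touching the offcuts with the gripper itself; then put the block down on the bench. Next lay the aluminium tube lengthwise in the groove, all of its length inside, and finish while holding it firmly pressed down (well beyond its own weight) onto both sides of the V, by grip or by fingertips on top: do not let up. Leave the screw jar, the tape measure and the masking tape alone.

Things in the scene. Friction and masses are not known exactly. Their poses are not given: they have to be found in the camera images.
- v_rest: V-rest, fixed to the bench: steel V-groove on a plywood stand. Origin on the bench surface below the middle of the groove, z up, y along the groove, +y toward the open tray at its end. The groove is 220 mm long (y -110 to +110), open at both ends, its sides at 90 degrees to each other (45 degrees each), its bottom line 65 mm above the bench, its top edges 86 mm above the bench and 42 mm apart. The stand is 70 mm wide.
- flank_near: fixed steel side of the groove on its -x side (nearer the robot), 30 mm wide, 4 mm thick; origin in the groove's bottom line, mid-length, axes as v_rest
- flank_far: the like fixed steel side of the groove on its +x side; same origin and axes
- groove_bottom (a point): mid-length of the groove's bottom line; axes as v_rest (y along the groove towards the tray)
- v_seat (a point): where the tube's axis passes mid-groove when the tube is seated: 35.4 mm above the groove's bottom line; axes as v_rest. Its crest is then 125.4 mm above the bench. Released there, the tube rolls home onto both sides by itself; a push straight down on its crest loads both sides alike, while a tube held off-centre between the fingers may stick on one side
- tray_floor (a point): centre of the inner floor of the plywood scrap tray, 4 mm above the bench and 180 mm along +y from the groove's middle; axes as v_rest. Inside 92 mm (x) by 122 mm (y), rim 34 mm above the bench, which is below the groove's bottom line; the tray begins 5 mm past the groove's end
- offcut_a_center (a point): centre of a loose wooden offcut, 24 x 24 mm square and 24 mm long (14 g), at the start lying edge-down in the groove, its length along the groove (its y), its centre 17 mm and its highest edge 34 mm above the groove's bottom line. The three start at some -35, +12 and +59 mm along the groove
- offcut_b_center (a point): centre of a loose wooden offcut, 24 x 24 mm square and 28 mm long (14 g), at the start lying edge-down in the groove, its length along the groove (its y), its centre 17 mm and its highest edge 34 mm above the groove's bottom line. The three start at some -35, +12 and +59 mm along the groove
- offcut_c_center (a point): centre of a loose wooden offcut, 24 x 24 mm square and 26 mm long (14 g), at the start lying edge-down in the groove, its length along the groove (its y), its centre 17 mm and its highest edge 34 mm above the groove's bottom line. The three start at some -35, +12 and +59 mm along the groove
- block: the sweeping block, upright on the bench: wooden, 28 mm (its x) x 34 mm (its y) x 49 mm tall (its z), 30 g, some paint on top; origin at the centre of its underside. With its 28 mm width across the groove it touches the sides when its underside is 14 mm above the groove's bottom line
- block_center (a point): centre of that block, half-way up (24.5 mm above its underside)
- tube: aluminium tube with dark ends, 50 mm outer diameter, 120 mm long, about 0.3 kg, lying on its plywood stand; origin at its centre, y along its axis, its axis 31 mm above the bench at the start. It may roll about its y axis
- tube_center (a point): centre of the tube, y along its axis
- tube_stand: flat fixed plywood board 64 x 150 x 6 mm with two 5 mm high strips along y (outer edges 21.5 mm from the middle) between which the tube lies; origin at the centre of its underside
- jar: bystander: screw jar with lid, 62 mm diameter, 77 mm tall; origin under its centre
- tape_measure_1: bystander: tape measure, 38 x 88 x 69 mm; origin under its centre
- masking_roll: bystander: masking tape roll, 104 mm diameter, 24 mm tall; origin under its centre

How it is judged:
By the outcome, as a careful person would: the job done as asked, in the order asked, and still so for the second after the job is handed in, while the arm keeps its last pose, push and grip.
It also fails if it takes over 70 s, if anything falls off the work surface, if the arm or the gripper's body presses on something with over 40 N, if the wrist force passes 120 N, or if a joint passes its speed limit or range.

## Working session

There is one attempt and no reset: what is moved stays moved. The work goes in short steps, Python scripts to look and compute and a shell command to move; the robot and the scene stay as the last step left them, time stands still between calls to the robot, and variables do not carry over. Pictures are saved under pics/ and viewed, at most 10 in all, crops included, and the job is handed in when it is done.

```bash
ls; mkdir -p pics; python3 - <<'E'
from plant import r
import cv2,numpy as np
print(r.tcp_to_tips); s=r.state(); print({k:np.round(v,3).tolist() for k,v in s.items()})
for n in("top","side"):
    c=r.camera(n); cv2.imwrite(f"pics/{n}0.png",c["img"]); print(n,c["K"],c["k1"],np.round(c["cam_to_world"],3))
E
```

```text
pics
0.008
{'clock': 0.0, 'joint_positions': [68.527, 15.847, 86.294, 0.001, 77.962, -6.934], 'qd': [-0.108, -0.024, -0.013, -0.019, 0.094, -0.05], 'tau': [-0.002, -40.459, -23.723, 0.07, 0.035, -0.0], 'eef_pos': [0.144, 0.556, 0.213], 'ee_rot': [[-0.968, 0.251, -0.001], [0.251, 0.968, -0.002], [0.0, -0.002, -1.0]], 'contact_force': [-0.133, -0.683, -0.385], 'wrist_torque': [-0.07, -0.069, 0.004], 'grip_force': 0.0, 'opening': 1.003}
top [[488.68913395   0.         316.45993702]
 [  0.         488.68913395 206.66630965]
 [  0.           0.           1.        ]] -0.026278554048925155 [[-2.200e-02 -9.870e-01  1.600e-01  3.390e-01]
 [-1.000e+00  2.300e-02  1.000e-03 -3.000e-03]
 [-5.000e-03 -1.600e-01 -9.870e-01  1.504e+00]
 [ 0.000e+00  0.000e+00  0.000e+00  1.000e+00]]
side [[428.52240184   0.         321.00866497]
 [  0.         428.52240184 204.98788169]
 [  0.           0.           1.        ]] -0.08846279607771922 [[-0.99  -0.079  0.119  0.419]
 [-0.143  0.54  -0.829  0.926]
 [ 0.002 -0.838 -0.546  0.689]
 [ 0.     0.     0.     1.   ]]
```

View pics/top0.png

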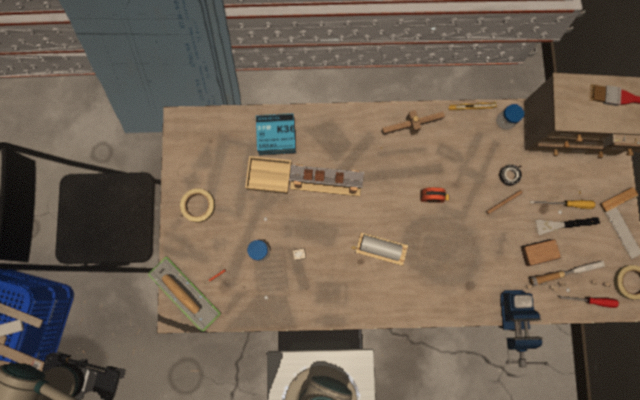

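View pics/side0.png

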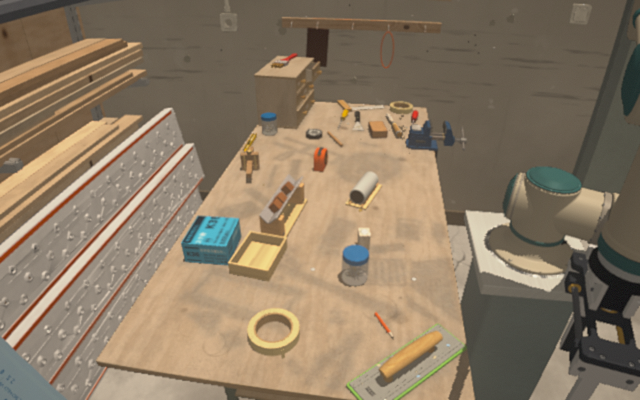

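The top view shows the tray at about (270,174), the groove from (290,175) to (363,180), the tube at (382,248), the block at (299,254) and the jar at (259,250). The side view shows the block at (364,237) just behind the jar, the tube at (366,188) and the groove at (283,205). I'll zoom in.

```bash
cat > h.py <<'E'
import cv2,numpy as np
from plant import r
def ray(c,p):
    K=c["K"];d=np.array([(p[0]-K[0,2])/K[0,0],(p[1]-K[1,2])/K[1,1]]);u=d.copy()
    for _ in range(20): u=d/(1+c["k1"]*(u@u))
    T=np.array(c["cam_to_world"]);v=T[:3,:3]@np.r_[u,1];return T[:3,3],v/np.linalg.norm(v)
def onz(c,p,z):
    o,v=ray(c,p);return o+v*(z-o[2])/v[2]
def proj(c,P):
    T=np.array(c["cam_to_world"]);q=T[:3,:3].T@(np.array(P)-T[:3,3]);u=q[:2]/q[2];u=u*(1+c["k1"]*(u@u))
    return u*c["K"][0,0]+[c["K"][0,2],c["K"][1,2]]
def crop(img,x,y,w,h,s): return cv2.resize(img[y:y+h,x:x+w],None,fx=s,fy=s,interpolation=cv2.INTER_CUBIC)
E
python3 - <<'E'
from h import *
a=cv2.imread("pics/top0.png");b=cv2.imread("pics/side0.png")
cv2.imwrite("pics/topc.png",crop(a,235,145,190,135,4)); cv2.imwrite("pics/sidec.png",crop(b,225,160,190,140,4))
E
```

```text
(no output)
```

View pics/topc.png

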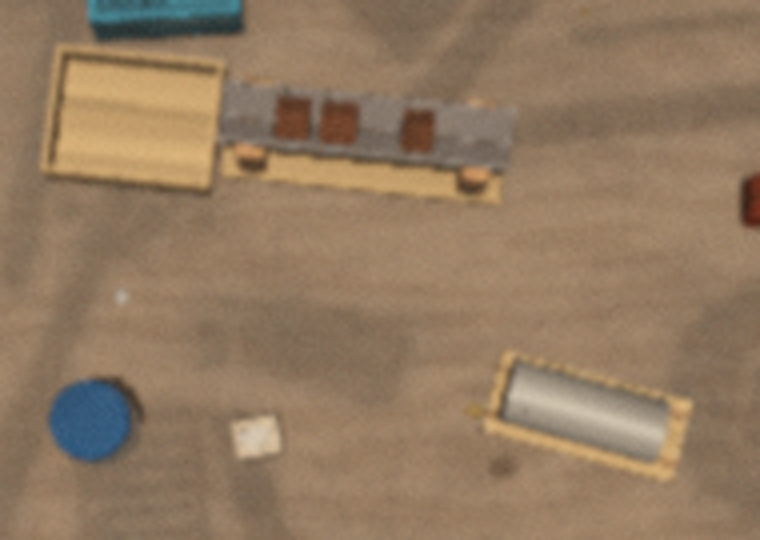

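View pics/sidec.png

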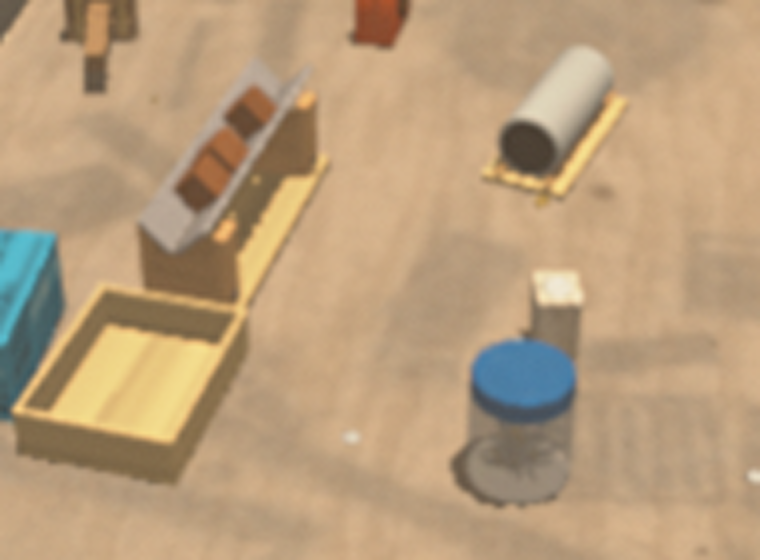

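The top crop shows the flanks' corners at about (225,82), (517,103), (512,170) and (218,145). The block top is at (256,437), the tube at (587,411) and the tray's outer corners at (58,45), (225,62), (212,190) and (42,175). In the side crop the block top is at (556,287). It is separate from the jar, and the jar hides the block's lower part.

```bash
python3 - <<'E'
from h import *
c=r.camera("top");im=c["img"];s=r.camera("side")
c2=lambda u,v:(235+u/4-.375,145+v/4-.375); s2=lambda u,v:(225+u/4-.375,160+v/4-.375)
hsv=cv2.cvtColor(cv2.bilateralFilter(im,5,30,5),cv2.COLOR_BGR2HSV).astype(int)
def comp(mask,seed,name,z):
    n,l,st,ce=cv2.connectedComponentsWithStats(mask.astype(np.uint8))
    ys,xs=np.nonzero(l>0); i=np.argmin((xs-seed[0])**2+(ys-seed[1])**2); k=l[ys[i],xs[i]]
    pts=np.argwhere(l==k)[:,::-1].astype(np.float32)
    W=np.array([onz(c,p,z) for p in pts])
    rc=cv2.minAreaRect((W[:,:2]*1000).astype(np.float32)); print(name,len(pts),np.round(rc[0],1),np.round(rc[1],1),round(rc[2],1),"mean",np.round(W.mean(0)*1000,1))
H,S,V=hsv[...,0],hsv[...,1],hsv[...,2]
for p in [(299,254),(382,248),(350,172),(330,200)]: print(p,hsv[p[1],p[0]])
comp((S<75)&(V>140),(299,254),"block",.049)
comp((S<60)&(V>100),(382,248),"tube",.04)
comp((S<60),(350,172),"groove",.08)
print("flank corners"); 
for p in [(225,82),(517,103),(512,170),(218,145)]: print(np.round(onz(c,c2(*p),.086)*1000,1))
print("tray"); 
for p in [(58,45),(225,62),(212,190),(42,175)]: print(np.round(onz(c,c2(*p),.034)*1000,1))
print("block top"); 
for p in [(232,420),(277,415),(282,455),(238,460)]: print(np.round(onz(c,c2(*p),.049)*1000,1))
print("block side")
for p in [(531,274),(577,272),(583,302),(535,304)]: print(np.round(onz(s,s2(*p),.049)*1000,1))
print("stand corners z6/11")
for p in [(510,352),(692,402),(668,478),(487,430)]: print(np.round(onz(c,c2(*p),.009)*1000,1))
print("stand side")
for p in [(483,175),(560,195),(628,98)]: print(np.round(onz(s,s2(*p),.009)*1000,1))
print("side flank near bottom end, tops: ")
for p in [(143,222),(178,248),(310,68),(255,60)]: print(np.round(onz(s,s2(*p),.086)*1000,1))
print("side tray")
for p in [(15,410),(172,443),(245,312),(105,290)]: print(np.round(onz(s,s2(*p),.034)*1000,1))
print("box",np.round(onz(c,c2(243,30),0.05),3),np.round(onz(c,c2(95,35),.05),3))
print("jar",np.round(onz(c,c2(90,420),.077),3))
E
```

```text
(299, 254) [ 18  49 210]
(382, 248) [ 18  42 202]
(350, 172) [ 13  52 141]
(330, 200) [ 15  90 155]
block 97 [434.4  55. ] [26.7 32.4] 12.7 mean [434.4  54.9  49. ]
tube 510 [ 447.4 -191.3] [118.6  39.3] 72.7 mean [ 447.6 -190.6   40. ]
groove 258 [ 653.3 -101.6] [74.  43.4] 82.8 mean [ 653.  -109.7   80. ]
flank corners
[695.9  72.8  86. ]
[ 674.8 -144.2   86. ]
[ 624.1 -138.6   86. ]
[648.   78.6  86. ]
tray
[741.6 204.8  34. ]
[724.9  75.3  34. ]
[624.3  86.7  34. ]
[639. 217.  34.]
block top
[446.9  73.1  49. ]
[449.8  39.6  49. ]
[420.1  36.4  49. ]
[417.1  69.1  49. ]
block side
[452.2  46.5  49. ]
[423.5  40.2  49. ]
[418.2  71.2  49. ]
[447.5  77.5  49. ]
stand corners z6/11
[ 497.2 -139.1    9. ]
[ 455.5 -276.9    9. ]
[ 398.2 -255.7    9. ]
[ 437.8 -119.3    9. ]
stand side
[ 498.  -125.8    9. ]
[ 440.6 -107.5    9. ]
[ 395.6 -253.7    9. ]
side flank near bottom end, tops: 
[693.3  77.8  86. ]
[664.9 101.9  86. ]
[ 625.5 -129.6   86. ]
[ 667.  -135.5   86. ]
side tray
[740.8 204.3  34. ]
[643.  218.3  34. ]
[627.6  92.3  34. ]
[721.1  83.   34. ]
box [0.746 0.06  0.05 ] [0.744 0.174 0.05 ]
jar [0.447 0.175 0.077]
```

```bash
cat >> h.py <<'E'
from scipy.spatial.transform import Rotation as Ro
def go(x,y,z,yaw):
    "rotvec/shift in tool axes to reach TCP (m), tool y axis at yaw deg in the plane, z down"
    s=r.state();R=np.array(s["ee_rot"]);a=np.radians(yaw)
    yv=np.array([np.cos(a),np.sin(a),0]);zv=np.array([0,0,-1.]);T=np.c_[np.cross(yv,zv),yv,zv]
    print("turn",np.round(Ro.from_matrix(R.T@T).as_rotvec(),4).tolist(),"shift",np.round(R.T@(np.array([x,y,z])-s["eef_pos"]),4).tolist(),
     "| pos",np.round(s["eef_pos"],4),"F",np.round(s["contact_force"],2),"op",round(s["opening"],3),"t",s["clock"])
E
python3 -c "
from h import *
go(.4345,.056,.15,9.5)"
```

```text
turn [-0.001, 0.0005, 1.1512] shift [-0.4066, -0.4113, 0.0633] | pos [0.1443 0.5563 0.213 ] F [-0.29 -0.09 -0.36] op 1.0 t 0.2
```

```bash
python3 -m handwheel '[[[0,0,1.151],[-0.4066,-0.4113,0.0],-1],[[0,0,1.151],[-0.4066,-0.4113,0.0],-1],[[0,0,1.151],[-0.4066,-0.4113,0.0],-1],[[0,0,1.151],[-0.4066,-0.4113,0.0],-1],[[0,0,1.151],[-0.4066,-0.4113,0.0],-1],[[0,0,1.151],[-0.4066,-0.4113,0.0],-1],[[0,0,1.151],[-0.4066,-0.4113,0.0],-1],[[0,0,1.151],[-0.4066,-0.4113,0.0],-1],[[0,0,1.151],[-0.4066,-0.4113,0.0],-1],[[0,0,1.151],[-0.4066,-0.4113,0.0],-1],[[0,0,1.151],[-0.4066,-0.4113,0.0],-1],[[0,0,1.151],[-0.4066,-0.4113,0.0],-1]]' 15
python3 -c "
from h import *
go(.4345,.056,.036,9.5)"
```

```text
clock: 1.2
eef_pos: [0.3958, 0.1222, 0.2136]
ee_rot: [[-0.165, 0.986, 0.001], [0.986, 0.165, 0.0], [0.0, 0.001, -1.0]]
contact_force: [0.5, 0.4, -0.9]
opening: 1.001
grip_force: 0.0
turn [0.0007, -0.0003, 0.0] shift [-0.0718, 0.0271, 0.1776] | pos [0.3958 0.1222 0.2136] F [ 0.47  0.37 -0.89] op 1.001 t 1.2
```

```bash
python3 -m handwheel '[[[0,0,0],[-0.072,0.027,0.03],-1],[[0,0,0],[-0.072,0.027,0.06],-1],[[0,0,0],[-0.072,0.027,0.09],-1],[[0,0,0],[-0.072,0.027,0.13],-0.2],[[0,0,0],[-0.072,0.027,0.155],-0.2],[[0,0,0],[-0.072,0.027,0.155],-0.2],[[0,0,0],[-0.072,0.027,0.155],-0.2]]' 
python3 - <<'E'
from h import *
go(.4345,.056,.032,9.5)
b=r.camera("side")["img"];cv2.imwrite("pics/s1.png",crop(b,300,180,140,110,5))
E
```

```text
clock: 1.78
eef_pos: [0.433, 0.0576, 0.0578]
ee_rot: [[-0.165, 0.986, -0.003], [0.986, 0.165, 0.0], [0.001, -0.003, -1.0]]
contact_force: [0.3, 0.1, 0.8]
opening: 0.752
grip_force: 0.0
turn [-0.0031, -0.0007, -0.0001] shift [-0.0018, 0.0013, 0.0258] | pos [0.433  0.0576 0.0578] F [0.34 0.1  0.83] op 0.752 t 1.7833
```

View pics/s1.png

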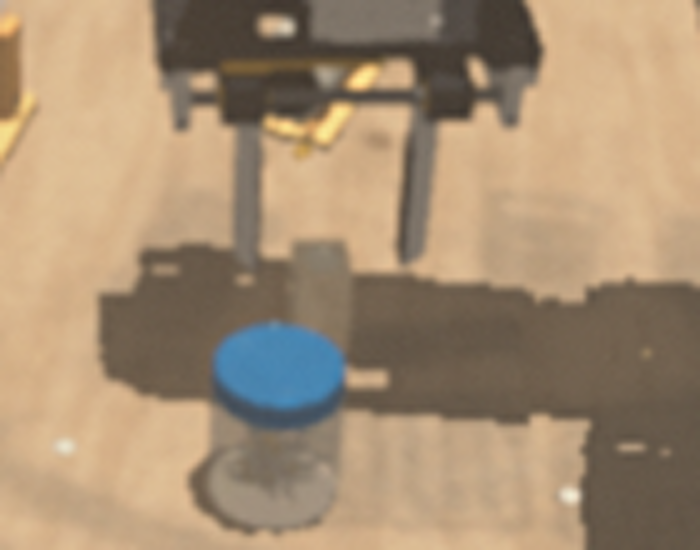

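The block (crop about (320,265)) stands between the two fingers (248 and 412), so I'll go down and grip.

```bash
python3 -m handwheel '[[[-0.003,0,0],[-0.001,0.001,0.015],-0.2],[[-0.003,0,0],[-0.001,0.001,0.026],-0.2],[[-0.003,0,0],[-0.001,0.001,0.026],1],[[-0.003,0,0],[-0.001,0.001,0.026],1],[[-0.003,0,0],[-0.001,0.001,0.026],1],[[-0.003,0,0],[-0.001,0.001,0.026],1],[[-0.003,0,0],[-0.001,0.001,0.026],1],[[-0.003,0,0],[-0.001,0.001,0.026],1]]' 20
python3 - <<'E'
from h import *
go(.4345,.056,.032,9.5)
E
```

```text
clock: 2.5
eef_pos: [0.436, 0.0569, 0.0336]
ee_rot: [[-0.165, 0.986, 0.005], [0.986, 0.165, 0.001], [-0.0, 0.005, -1.0]]
contact_force: [-0.8, 0.7, 7.0]
opening: 0.296
grip_force: 20.0
turn [0.0053, 0.0002, 0.0002] shift [-0.0006, -0.0016, 0.0016] | pos [0.436  0.0569 0.0336] F [-0.79  0.72  7.04] op 0.296 t 2.5
```

```bash
python3 - <<'E'
from h import *
class C: pass
c=r.camera("top")
im=cv2.imread("pics/top0.png");hsv=cv2.cvtColor(im,cv2.COLOR_BGR2HSV).astype(int)
m=((hsv[...,1]>110)&(hsv[...,2]<140)&((hsv[...,0]<13)));m[:160]=0;m[190:]=0;m[:,:295]=0;m[:,348:]=0
n,l,st,ce=cv2.connectedComponentsWithStats(m.astype(np.uint8))
W=[]
for i in range(1,n):
    if st[i,4]>30: w=onz(c,ce[i],.092);W.append(w);print(st[i],np.round(ce[i],1),np.round(w*1000,1))
W=np.array(W);p=np.polyfit(W[:,1],W[:,0],1);print(p,np.degrees(np.arctan(p[0])),np.polyval(p,-.032))
go(.4345,.056,.25,9.5)
E
```

```text
[304 170   8  10  76] [307.7 174.5] [664.8  23.1  92. ]
[315 171   9  10  85] [319.1 175.5] [660.8 -10.7  92. ]
[335 173   8  10  68] [339.  177.5] [653.6 -69.2  92. ]
[0.12150102 0.6620258 ] 6.927539745280415 0.6581377667461389
turn [0.0052, 0.0002, 0.0003] shift [-0.0007, -0.0005, -0.2164] | pos [0.4359 0.0569 0.0336] F [0.22 0.65 6.93] op 0.296 t 2.55
```

```bash
python3 -m handwheel '[[[0.005,0,0],[0,0,-0.04],1],[[0.005,0,0],[0,0,-0.08],1],[[0.005,0,0],[0,0,-0.12],1],[[0.005,0,0],[0,0,-0.15],1],[[0.005,0,0],[0,0,-0.15],1],[[0.005,0,0],[0,0,-0.15],1]]'
python3 - <<'E'
from h import *
go(.6495,-.1214,.18,-6.7)
E
```

```text
clock: 3.05
eef_pos: [0.4357, 0.0567, 0.1842]
ee_rot: [[-0.165, 0.986, 0.003], [0.986, 0.165, -0.0], [-0.001, 0.003, -1.0]]
contact_force: [0.1, -0.1, -1.3]
opening: 0.297
grip_force: 20.0
turn [0.0026, 0.0005, 0.283] shift [-0.211, 0.1814, 0.0048] | pos [0.4357 0.0567 0.1842] F [ 0.11 -0.13 -1.32] op 0.297 t 3.05
```

```bash
python3 -m handwheel '[[[0.003,0,0.28],[-0.211,0.1814,0],1],[[0.003,0,0.283],[-0.211,0.1814,0],1],[[0.003,0,0.283],[-0.211,0.1814,0],1],[[0.003,0,0.283],[-0.211,0.1814,0],1],[[0.003,0,0.283],[-0.211,0.1814,0],1],[[0.003,0,0.283],[-0.211,0.1814,0],1],[[0.003,0,0.283],[-0.211,0.1814,0],1],[[0.003,0,0.283],[-0.211,0.1814,0],1],[[0.003,0,0.283],[-0.211,0.1814,0],1],[[0.003,0,0.283],[-0.211,0.1814,0],1]]'
python3 - <<'E'
from h import *
go(.6495,-.1214,.1146,-6.7)
b=r.camera("side")["img"];t=r.camera("top")["img"];A=crop(b,245,150,80,90,5);B=crop(t,280,150,100,60,4)
cv2.imwrite("pics/m1.png",np.hstack([A,cv2.copyMakeBorder(B,0,450-240,0,0,0)]))
E
```

```text
clock: 3.88
eef_pos: [0.6466, -0.1206, 0.1797]
ee_rot: [[0.117, 0.993, -0.01], [0.993, -0.117, 0.002], [0.0, -0.01, -1.0]]
contact_force: [0.1, 0.1, -0.6]
opening: 0.296
grip_force: 20.0
turn [-0.01, -0.0004, -0.0002] shift [-0.0004, 0.0036, 0.065] | pos [ 0.6466 -0.1206  0.1797] F [ 0.06  0.11 -0.63] op 0.296 t 3.8833
```

View pics/m1.png

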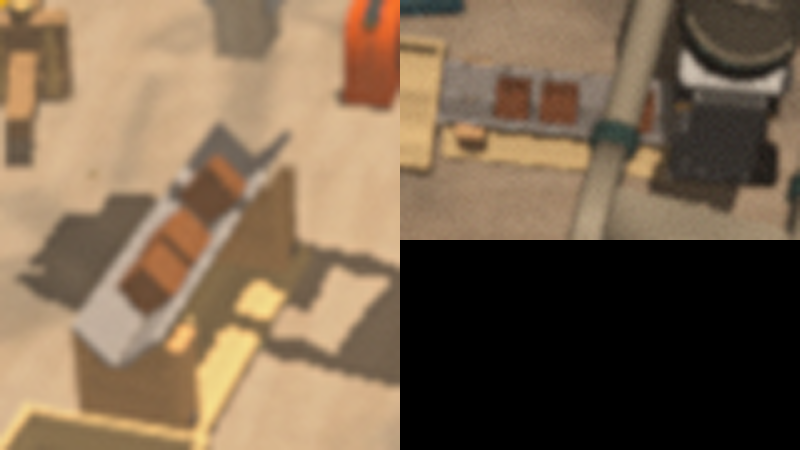

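The offcuts are still in place (crop about (215,190), (185,235) and (155,275)), and the gripper is behind them at the groove's far end. I'll lower it and feel for the sides.

```bash
python3 -m handwheel '[[[-0.01,0,0],[0,0.0036,0.03],1],[[-0.01,0,0],[0,0.0036,0.055],1],[[-0.01,0,0],[0,0.0036,0.062],1],[[-0.01,0,0],[0,0.0036,0.062],1],[[-0.01,0,0],[0,0.0036,0.062],1]]'
python3 - <<'E'
from h import *
go(.6495,-.1214,.1146,-6.7)
E
```

```text
clock: 4.4
eef_pos: [0.6515, -0.1212, 0.1208]
ee_rot: [[0.116, 0.993, 0.005], [0.993, -0.116, -0.001], [-0.001, 0.005, -1.0]]
contact_force: [0.9, 0.4, 0.6]
opening: 0.297
grip_force: 20.0
turn [0.0054, 0.0009, 0.0007] shift [-0.0004, -0.002, 0.0062] | pos [ 0.6515 -0.1212  0.1208] F [0.9  0.39 0.58] op 0.297 t 4.4
```

```bash
python3 -m handwheel '[[[0,0,0],[0,-0.0036,0.002],1],[[0,0,0],[0,-0.0036,0.004],1],[[0,0,0],[0,-0.0036,0.006],1],[[0,0,0],[0,-0.0036,0.008],1],[[0,0,0],[0,-0.0036,0.008],1],[[0,0,0],[0,-0.0036,0.008],1]]'
python3 - <<'E'
from h import *
go(.6495,-.1214,.1146,-6.7)
E
```

```text
clock: 4.9
eef_pos: [0.6497, -0.1218, 0.1133]
ee_rot: [[0.117, 0.993, 0.009], [0.993, -0.117, -0.002], [-0.001, 0.009, -1.0]]
contact_force: [1.4, 0.2, 4.9]
opening: 0.298
grip_force: 20.0
turn [0.0091, 0.0012, -0.0002] shift [0.0004, -0.0003, -0.0013] | pos [ 0.6497 -0.1218  0.1133] F [1.45 0.22 4.93] op 0.298 t 4.9
```

```bash
python3 -m handwheel '[[[0.008,0,0],[0,0.0005,-0.002],1],[[0.008,0,0],[0.008,0.0005,-0.002],1],[[0.008,0,0],[0.016,0.0005,-0.002],1],[[0.008,0,0],[0.024,0.0005,-0.002],1],[[0.008,0,0],[0.032,0.0005,-0.002],1],[[0.008,0,0],[0.040,0.0005,-0.002],1],[[0.008,0,0],[0.048,0.0005,-0.002],1],[[0.008,0,0],[0.056,0.0005,-0.002],1],[[0.008,0,0],[0.064,0.0005,-0.002],1],[[0.008,0,0],[0.072,0.0005,-0.002],1],[[0.008,0,0],[0.08,0.0005,-0.002],1],[[0.008,0,0],[0.08,0.0005,-0.002],1]]'
python3 - <<'E'
from h import *
go(.6495+.08*.117,-.1214+.08*.993,.1153,-6.7)
E
```

```text
clock: 5.9
eef_pos: [0.6591, -0.0398, 0.1146]
ee_rot: [[0.116, 0.993, -0.0], [0.993, -0.116, 0.001], [0.001, -0.0, -1.0]]
contact_force: [4.0, 0.9, 3.4]
opening: 0.299
grip_force: 20.0
turn [-0.0003, -0.001, 0.0009] shift [-0.0022, -0.0, -0.0007] | pos [ 0.6591 -0.0398  0.1146] F [4.03 0.86 3.43] op 0.299 t 5.9
```

```bash
python3 -m handwheel '[[[0,0,0],[0,0.0012,-0.0007],1],[[0,0,0],[0.008,0.0015,-0.0007],1],[[0,0,0],[0.016,0.0017,-0.0007],1],[[0,0,0],[0.024,0.0018,-0.0007],1],[[0,0,0],[0.032,0.0019,-0.0007],1],[[0,0,0],[0.040,0.002,-0.0007],1],[[0,0,0],[0.048,0.002,-0.0007],1],[[0,0,0],[0.048,0.002,-0.0007],1]]'
python3 - <<'E'
from h import *
go(.6495+.08*.117,-.1214+.08*.993,.1153,-6.7)
b=r.camera("side")["img"];A=crop(b,215,130,120,120,4);cv2.imwrite("pics/m2.png",A)
E
```

```text
clock: 6.57
eef_pos: [0.6655, 0.0081, 0.1145]
ee_rot: [[0.116, 0.993, -0.003], [0.993, -0.116, 0.002], [0.002, -0.003, -1.0]]
contact_force: [2.6, 0.5, 2.8]
opening: 0.296
grip_force: 20.0
turn [-0.0033, -0.0017, 0.0009] shift [-0.0505, -0.0008, -0.0009] | pos [0.6655 0.0081 0.1145] F [2.56 0.55 2.81] op 0.296 t 6.5667
```

View pics/m2.png

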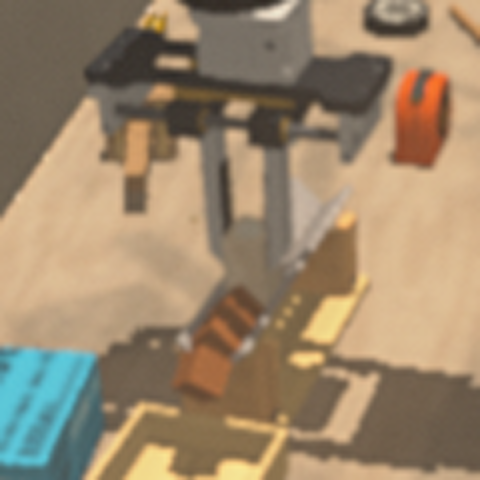

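The block pushes the three offcuts ahead as a touching train, the front one already overhanging the tray (crop about (205,375)). The fingers stay clear of them. I'll continue with a slight +x correction.

```bash
python3 -m handwheel '[[[-0.003,-0.001,0],[0.004,0.0012,-0.0007],1],[[-0.003,-0.001,0],[0.012,0.0012,-0.0007],1],[[-0.003,-0.001,0],[0.02,0.0014,-0.0007],1],[[-0.003,-0.001,0],[0.028,0.0014,-0.0007],1],[[-0.003,-0.001,0],[0.036,0.0016,-0.0007],1],[[-0.003,-0.001,0],[0.044,0.0016,-0.0007],1],[[-0.003,-0.001,0],[0.052,0.0018,-0.0007],1],[[-0.003,-0.001,0],[0.060,0.0018,-0.0007],1],[[-0.003,-0.001,0],[0.068,0.002,-0.0007],1],[[-0.003,-0.001,0],[0.076,0.002,-0.0007],1],[[-0.003,-0.001,0],[0.084,0.002,-0.0007],1],[[-0.003,-0.001,0],[0.092,0.002,-0.0007],1]]'
python3 -m handwheel '[[[0,0,0],[0.004,0,0],1],[[0,0,0],[0.004,0,0],1],[[0,0,0],[0.004,0,0],1]]'
python3 - <<'E'
from h import *
go(.6495+.08*.117,-.1214+.08*.993,.1153,-6.7)
b=r.camera("side")["img"];A=crop(b,215,130,120,120,4);cv2.imwrite("pics/m3.png",A)
E
```

```text
clock: 7.62
eef_pos: [0.6783, 0.0974, 0.1152]
ee_rot: [[0.117, 0.993, -0.0], [0.993, -0.117, -0.002], [-0.002, 0.0, -1.0]]
contact_force: [0.0, 0.0, 0.2]
opening: 0.294
grip_force: 20.0
clock: 7.87
eef_pos: [0.6787, 0.1007, 0.1152]
ee_rot: [[0.116, 0.993, -0.0], [0.993, -0.116, -0.002], [-0.002, 0.0, -1.0]]
contact_force: [-0.1, 0.1, -0.6]
opening: 0.296
grip_force: 20.0
turn [0.0001, 0.0023, 0.0004] shift [-0.144, -0.0031, 0.0002] | pos [0.6787 0.1007 0.1152] F [-0.08  0.11 -0.64] op 0.296 t 7.8667
```

View pics/m3.png

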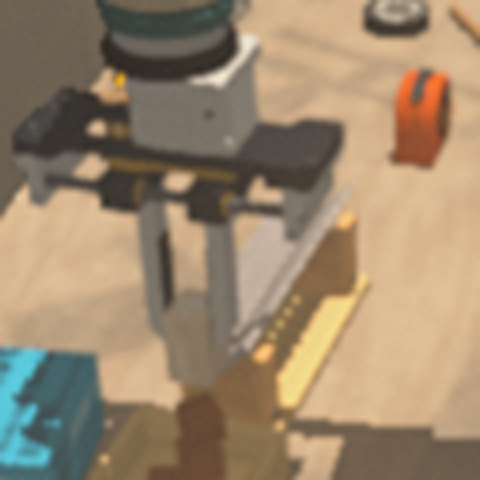

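The offcuts seem to have dropped into the tray: a brown column shows at crop (200,430), below the block. I'll lift away and check with masks.

```bash
python3 -m handwheel '[[[0,0.002,0],[0,0,-0.03],1],[[0,0.002,0],[0,0,-0.06],1],[[0,0.002,0],[-0.03,-0.03,-0.08],1],[[0,0.002,0],[-0.05,-0.06,-0.08],1],[[0,0.002,0],[-0.06,-0.09,-0.08],1],[[0,0.002,0],[-0.06,-0.12,-0.08],1],[[0,0.002,0],[-0.06,-0.15,-0.08],1],[[0,0.002,0],[-0.06,-0.18,-0.08],1],[[0,0.002,0],[-0.06,-0.18,-0.08],1]]'
python3 - <<'E'
from h import *
go(.436,.04,.034,-2)
b=r.camera("side")["img"];t=r.camera("top")["img"];A=crop(b,225,180,100,110,4);B=crop(t,235,145,100,60,4)
cv2.imwrite("pics/m4.png",np.hstack([A,cv2.copyMakeBorder(B,0,440-240,0,0,0)]))
E
```

```text
clock: 8.67
eef_pos: [0.4863, 0.0622, 0.1954]
ee_rot: [[0.117, 0.993, -0.005], [0.993, -0.117, 0.0], [-0.0, -0.005, -1.0]]
contact_force: [-0.8, -0.3, -1.2]
opening: 0.297
grip_force: 20.0
turn [-0.0053, 0.0001, -0.0823] shift [-0.0279, -0.0465, 0.1617] | pos [0.4863 0.0622 0.1954] F [-0.78 -0.28 -1.17] op 0.297 t 8.6667
```

View pics/m4.png

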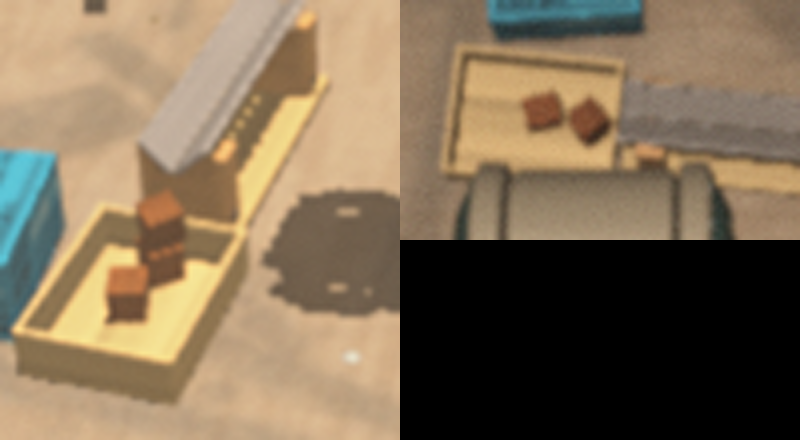

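All three offcuts are in the tray: a single one at crop (127,295), and two stacked at (160,240) near the groove end. The upper one stands above the rim, so I'll locate the stack and tip it with the block.

```bash
python3 - <<'E'
from h import *
c=r.camera("top");s=r.camera("side")
P=lambda u,v,x,y:(x+u/4-.375,y+v/4-.375)
def tri(p,q):
    o1,v1=ray(c,p);o2,v2=ray(s,q);t=np.linalg.lstsq(np.c_[v1,-v2],o2-o1,rcond=None)[0]
    a=o1+v1*t[0];b=o2+v2*t[1];return np.round((a+b)/2*1000,1),np.round(np.linalg.norm(a-b)*1000,1)
ang=np.radians(-7.2);ey=np.array([-np.sin(ang),np.cos(ang)]);ex=np.array([np.cos(ang),np.sin(ang)])
for n,p,q in [("stack top",(590,122),(160,208)),("single top",(543,110),(128,280))]:
    w,e=tri(P(p[0]-400,p[1],235,145),P(*q,225,180));d=w[:2]-[661.7,-32];print(n,w,e,"groove frame",d@ex,d@ey)
# stack top face corners
for q in [(137,203),(166,192),(186,212),(157,225)]:
    w=onz(s,P(*q,225,180),.056);d=w[:2]*1000-[661.7,-32];print(np.round(w*1000),np.round([d@ex,d@ey]))
for q in [(568,118),(588,97),(610,120),(592,143)]:
    w=onz(c,P(q[0]-400,q[1],235,145),.056);d=w[:2]*1000-[661.7,-32];print("t",np.round(w*1000),np.round([d@ex,d@ey]))
for q in [(75,205),(215,235),(260,600)]: pass
go(.436,.04,.034,-2)
E
```

```text
stack top [676.  101.9  53.8] 5.0 groove frame -2.594879745463352 134.63642374597814
single top [690.6 139.9  25.9] 0.7 groove frame 7.127332018284484 174.16664760596714
[693. 101.  56.] [ 15. 136.]
[678.  87.  56.] [  1. 120.]
[661. 106.  56.] [-18. 137.]
[675. 121.  56.] [ -6. 154.]
t [676. 118.  56.] [ -4. 151.]
t [692. 103.  56.] [ 14. 137.]
t [674.  86.  56.] [ -2. 119.]
t [657. 100.  56.] [-22. 130.]
turn [0.0024, -0.0, -0.0826] shift [-0.0284, -0.0558, 0.1617] | pos [0.4943 0.0617 0.1958] F [ 0.34 -0.21 -0.01] op 0.296 t 8.8667
```

```bash
python3 - <<'E'
from h import *
go(.6194,.1114,.0716,-7.2)
E
python3 -m handwheel '[[[0.002,0,0.009],[0.026,0.028,0],1],[[0.002,0,0.009],[0.04,0.06,0],1],[[0.002,0,0.009],[0.055,0.09,0],1],[[0.002,0,0.009],[0.064,0.118,0.02],1],[[0.002,0,0.009],[0.064,0.118,0.05],1],[[0.002,0,0.009],[0.064,0.118,0.07],1],[[0.002,0,0.009],[0.064,0.118,0.07],1],[[0.002,0,0.009],[0.064,0.118,0.07],1]]'
python3 - <<'E'
from h import *
go(.6194,.1114,.0716,-7.2)
E
```

```text
turn [0.0024, -0.0001, 0.0082] shift [0.064, 0.1181, 0.1245] | pos [0.4943 0.0617 0.1958] F [ 0.34 -0.21 -0.01] op 0.296 t 8.8667
clock: 9.53
eef_pos: [0.618, 0.1117, 0.1237]
ee_rot: [[0.126, 0.992, -0.005], [0.992, -0.126, 0.0], [-0.001, -0.005, -1.0]]
contact_force: [0.0, -0.2, -0.9]
opening: 0.3
grip_force: 20.0
turn [-0.0048, 0.0006, -0.0006] shift [-0.0, 0.0017, 0.0521] | pos [0.618  0.1117 0.1237] F [ 0.01 -0.18 -0.86] op 0.3 t 9.5333
```

Down, then a slow push +x of about 50 mm.

```bash
python3 -m handwheel '[[[-0.002,0,0],[0,0,0.03],1],[[-0.002,0,0],[0,0,0.053],1],[[-0.002,0,0],[0,0,0.053],1],[[-0.002,0,0],[0,0.01,0.053],1],[[-0.002,0,0],[0,0.016,0.053],1],[[-0.002,0,0],[0,0.021,0.053],1],[[-0.002,0,0],[0,0.026,0.053],1],[[-0.002,0,0],[0,0.03,0.053],1],[[-0.002,0,0],[0,0.034,0.053],1],[[-0.002,0,0],[0,0.038,0.053],1],[[-0.002,0,0],[0,0.042,0.053],1],[[-0.002,0,0],[0,0.045,0.053],1]]'
python3 - <<'E'
from h import *
go(.6194,.1114,.0716,-7.2)
b=r.camera("side")["img"];A=crop(b,225,180,100,110,4)
cv2.imwrite("pics/m5.png",A)
E
```

```text
clock: 10.53
eef_pos: [0.6626, 0.1062, 0.0722]
ee_rot: [[0.126, 0.992, 0.0], [0.992, -0.126, 0.0], [0.0, 0.0, -1.0]]
contact_force: [0.8, 0.1, 0.2]
opening: 0.3
grip_force: 20.0
turn [0.0001, -0.0001, -0.0003] shift [-0.0003, -0.0435, 0.0006] | pos [0.6626 0.1062 0.0722] F [0.78 0.09 0.23] op 0.3 t 10.5333
```

View pics/m5.png

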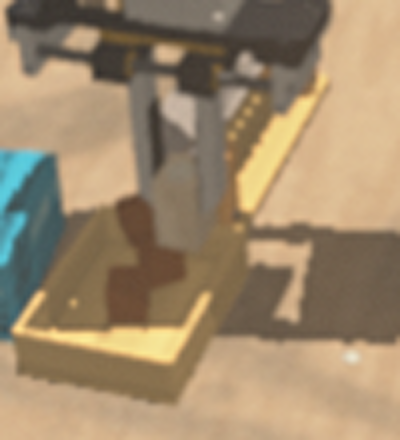

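The upper offcut has shifted toward +x, seen at crop (135,215), and is tipping off the lower one at (160,265). I'll push a little more, then lift clear and check by masks.

```bash
python3 -m handwheel '[[[0,0,0],[0,0.004,0],1],[[0,0,0],[0,0.008,0],1],[[0,0,0],[0,0.008,0],1],[[0,0,0],[0,0.0,0],1],[[0,0,0],[0,-0.006,-0.03],1],[[0,0,0],[0,-0.01,-0.07],1],[[0,0,0],[0,-0.04,-0.1],1],[[0,0,0],[-0.02,-0.08,-0.1],1],[[0,0,0],[-0.04,-0.12,-0.1],1],[[0,0,0],[-0.04,-0.16,-0.1],1],[[0,0,0],[-0.04,-0.17,-0.1],1],[[0,0,0],[-0.04,-0.17,-0.1],1]]'
cat > br.py <<'E'
from h import *
ang=np.radians(-7.2);ey=np.array([-np.sin(ang),np.cos(ang)]);ex=np.array([np.cos(ang),np.sin(ang)])
for n,box in (("top",(240,150,300,205)),("side",(225,180,320,290))):
    c=r.camera(n);h=cv2.cvtColor(c["img"],cv2.COLOR_BGR2HSV).astype(int)
    m=(h[...,1]>110)&(h[...,2]<190)&(h[...,0]<13)
    x0,y0,x1,y1=box;k=np.zeros_like(m);k[y0:y1,x0:x1]=m[y0:y1,x0:x1]
    N,l,st,ce=cv2.connectedComponentsWithStats(k.astype(np.uint8))
    for i in range(1,N):
        if st[i,4]>15:
            w=onz(c,ce[i],.028)[:2]*1000-[661.7,-32]; hi=np.argwhere(l==i);hi=hi[hi[:,0].argmin()][::-1];wh=onz(c,hi,.028)[:2]*1000-[661.7,-32]
            print(n,st[i],"frame",np.round([w@ex,w@ey]),"topmost",np.round([wh@ex,wh@ey]))
E
python3 br.py; python3 -c "
from h import *
go(.436,.04,.034,-2)"
```

```text
clock: 11.58
eef_pos: [0.4828, 0.0882, 0.1725]
ee_rot: [[0.125, 0.992, -0.003], [0.992, -0.125, 0.0], [-0.0, -0.003, -1.0]]
contact_force: [0.9, -0.2, -1.2]
opening: 0.293
grip_force: 20.0
top [278 162  10  19 101] frame [ 15. 136.] topmost [ 42. 142.]
top [266 169   9   8  59] frame [  6. 175.] topmost [ 15. 182.]
side [248 236  22  24 170] frame [ 10. 161.] topmost [ 39. 129.]
turn [0.0023, -0.0003, -0.0908] shift [-0.0543, -0.0463, 0.1388] | pos [0.4884 0.088  0.1729] F [-0.08  0.74 -0.7 ] op 0.294 t 11.6833
```

```bash
python3 -m handwheel '[[[0.002,0,-0.09],[-0.03,-0.03,0.03],1],[[0.002,0,-0.09],[-0.0543,-0.046,0.06],1],[[0.002,0,-0.09],[-0.0543,-0.046,0.09],1],[[0.002,0,-0.09],[-0.0543,-0.046,0.12],1],[[0.002,0,-0.09],[-0.0543,-0.046,0.12],1],[[0.002,0,-0.09],[-0.0543,-0.046,0.12],1],[[0.002,0,-0.09],[-0.0543,-0.046,0.12],1]]'
python3 -c "
from h import *
go(.436,.04,.034,-2)"
```

```text
clock: 12.27
eef_pos: [0.4387, 0.0398, 0.0533]
ee_rot: [[0.036, 0.999, 0.001], [0.999, -0.036, 0.0], [0.0, 0.001, -1.0]]
contact_force: [0.4, 0.9, -0.1]
opening: 0.299
grip_force: 20.0
turn [0.0008, -0.0001, -0.0009] shift [0.0001, -0.0027, 0.0193] | pos [0.4387 0.0398 0.0533] F [ 0.41  0.92 -0.12] op 0.299 t 12.2667
```

```bash
python3 -m handwheel '[[[0,0,0],[0,0,0.01],1],[[0,0,0],[0,0,0.016],1],[[0,0,0],[0,0,0.018],1],[[0,0,0],[0,0,0.0195],1],[[0,0,0],[0,0,0.0195],1],[[0,0,0],[0,0,0.0195],1]]'
python3 -m handwheel '[[[0,0,0],[0,0,0],0.1],[[0,0,0],[0,0,0],-0.2],[[0,0,0],[0,0,0],-0.2],[[0,0,0],[0,0,0],-0.2],[[0,0,0],[0,0,0],-0.2],[[0,0,0],[0,0,-0.02],-0.2],[[0,0,0],[0,0,-0.06],-0.6],[[0,0,0],[0,0,-0.10],-0.6],[[0,0,0],[0,0,-0.14],-0.6],[[0,0,0],[0,0,-0.14],-0.6]]'
cat > tb.py <<'E'
from h import *
T=cv2.imread("pics/top0.png");S=cv2.imread("pics/side0.png");c=r.camera("top");s=r.camera("side")
# block now
h=cv2.cvtColor(s["img"],cv2.COLOR_BGR2HSV).astype(int);m=(h[...,1]<75)&(h[...,2]>175);k=np.zeros_like(m);k[215:255,340:390]=m[215:255,340:390]
N,l,st,ce=cv2.connectedComponentsWithStats(k.astype(np.uint8))
for i in range(1,N):
    if st[i,4]>25: print("block?",st[i],np.round(onz(s,ce[i],.049)*1000,1))
# tube from first top picture: silhouette as low-saturation, wide mask
h=cv2.cvtColor(T,cv2.COLOR_BGR2HSV).astype(int)
print("hue/sat row across tube",[tuple(h[248,x]) for x in range(352,412,3)])
print("col",[tuple(h[y,382]) for y in range(228,266,2)])
E
python3 tb.py
```

```text
clock: 12.77
eef_pos: [0.437, 0.0399, 0.0335]
ee_rot: [[0.036, 0.999, 0.0], [0.999, -0.036, 0.0], [0.0, 0.0, -1.0]]
contact_force: [0.4, -0.3, 3.4]
opening: 0.301
grip_force: 20.0
clock: 13.6
eef_pos: [0.4414, 0.0395, 0.1798]
ee_rot: [[0.036, 0.999, 0.013], [0.999, -0.036, -0.001], [-0.0, 0.013, -1.0]]
contact_force: [1.9, -0.0, -0.1]
opening: 0.794
grip_force: 0.0
hue/sat row across tube [(np.int64(18), np.int64(123), np.int64(159)), (np.int64(17), np.int64(124), np.int64(152)), (np.int64(16), np.int64(130), np.int64(155)), (np.int64(16), np.int64(46), np.int64(127)), (np.int64(17), np.int64(46), np.int64(151)), (np.int64(19), np.int64(48), np.int64(158)), (np.int64(16), np.int64(47), np.int64(168)), (np.int64(19), np.int64(47), np.int64(180)), (np.int64(18), np.int64(45), np.int64(188)), (np.int64(19), np.int64(44), np.int64(203)), (np.int64(17), np.int64(38), np.int64(207)), (np.int64(20), np.int64(42), np.int64(200)), (np.int64(17), np.int64(43), np.int64(185)), (np.int64(19), np.int64(45), np.int64(174)), (np.int64(19), np.int64(48), np.int64(161)), (np.int64(18), np.int64(46), 
[... 358 characters left out ...]
t64(86), np.int64(154)), (np.int64(14), np.int64(89), np.int64(160)), (np.int64(17), np.int64(99), np.int64(175)), (np.int64(18), np.int64(83), np.int64(136)), (np.int64(17), np.int64(48), np.int64(143)), (np.int64(16), np.int64(46), np.int64(166)), (np.int64(19), np.int64(44), np.int64(187)), (np.int64(17), np.int64(38), np.int64(207)), (np.int64(17), np.int64(45), np.int64(186)), (np.int64(19), np.int64(47), np.int64(163)), (np.int64(18), np.int64(47), np.int64(140)), (np.int64(17), np.int64(92), np.int64(152)), (np.int64(18), np.int64(110), np.int64(208)), (np.int64(17), np.int64(97), np.int64(166)), (np.int64(15), np.int64(87), np.int64(152)), (np.int64(14), np.int64(92), np.int64(150))]
```

```bash
cat > tb.py <<'E'
from h import *
c=r.camera("top");s=r.camera("side")
print("proj block",np.round(proj(s,(.436,.04,.049))),np.round(proj(c,(.436,.04,.049))))
for n,cc in(("s",s),("t",c)):
    u,v=np.round(proj(cc,(.436,.04,.049))).astype(int);print(n,cv2.cvtColor(cc["img"][v-6:v+7:3,u-8:u+9:4],cv2.COLOR_BGR2HSV)[...,1:].tolist())
def big(img,box,f):
    h=cv2.cvtColor(img,cv2.COLOR_BGR2HSV).astype(int);m=f(h);k=np.zeros_like(m);x0,y0,x1,y1=box;k[y0:y1,x0:x1]=m[y0:y1,x0:x1]
    N,l,st,ce=cv2.connectedComponentsWithStats(k.astype(np.uint8));i=1+st[1:,4].argmax();return np.argwhere(l==i)[:,::-1],ce[i]
p,ce=big(cv2.imread("pics/top0.png"),(350,225,415,270),lambda h:h[...,1]<66)
for z in(.031,.045):
    W=np.array([onz(c,q,z)[:2]*1000 for q in p],np.float32);rc=cv2.minAreaRect(W);print("top",z,len(p),np.round(rc[0],1),np.round(rc[1],1),round(rc[2],1),np.round(W.mean(0),1))
    ev=np.linalg.eigh(np.cov(W.T))[1][:,1];print(" pca yaw",np.degrees(np.arctan2(-ev[0],ev[1])))
p,ce=big(cv2.imread("pics/side0.png"),(340,165,385,215),lambda h:(h[...,1]<60)|(h[...,2]<100))
W=np.array([onz(s,q,.031)[:2]*1000 for q in p],np.float32);rc=cv2.minAreaRect(W);print("side",len(p),np.round(rc[0],1),np.round(rc[1],1),round(rc[2],1),np.round(W.mean(0),1))
E
python3 tb.py
```

```text
proj block [364. 227.] [304. 253.]
s [[[89, 210], [90, 212], [87, 216], [89, 211], [89, 214]], [[84, 203], [76, 154], [81, 166], [86, 177], [91, 212]], [[87, 199], [66, 136], [53, 136], [69, 136], [90, 215]], [[80, 109], [74, 135], [64, 136], [74, 135], [88, 208]], [[88, 169], [74, 138], [76, 134], [75, 132], [79, 106]]]
t [[[79, 146], [75, 149], [74, 148], [77, 149], [72, 153]], [[76, 134], [72, 138], [77, 136], [74, 141], [77, 143]], [[74, 120], [75, 125], [77, 122], [78, 125], [79, 122]], [[79, 90], [83, 92], [79, 97], [75, 92], [61, 126]], [[55, 111], [65, 83], [58, 101], [32, 181], [32, 224]]]
top 0.031 581 [ 448.8 -192. ] [122.2  43.9] 72.9 [ 448.7 -192.1]
 pca yaw -17.087358578692047
top 0.045 581 [ 447.8 -190.2] [121.   43.5] 72.9 [ 447.6 -190.3]
 pca yaw -17.087357379727177
side 492 [ 448.3 -195.5] [189.1  53.1] 73.2 [ 449.  -191.6]
```

```bash
python3 -m handwheel '[[[0,0,0.12],[0,0,0],-0.9],[[0,0,0.24],[-0.04,0,0],-0.9],[[0,0,0.264],[-0.08,0,0],-0.9],[[0,0,0.264],[-0.12,0,0],-0.9],[[0,0,0.264],[-0.16,0,0],-0.9],[[0,0,0.264],[-0.2,0.01,0],-0.9],[[0,0,0.264],[-0.232,0.014,0],-0.9],[[0,0,0.264],[-0.232,0.014,0.04],-0.9],[[0,0,0.264],[-0.232,0.014,0.06],-0.9],[[0,0,0.264],[-0.232,0.014,0.06],-0.9],[[0,0,0.264],[-0.232,0.014,0.06],-0.9]]' 25
python3 -c "
from h import *
go(.4485,-.1915,.029,-17.1)"; python3 br.py
```

```text
clock: 14.72
eef_pos: [0.4399, -0.1916, 0.1103]
ee_rot: [[0.296, 0.955, -0.007], [0.955, -0.296, 0.004], [0.001, -0.008, -1.0]]
contact_force: [-0.9, 0.3, -0.4]
opening: 0.945
grip_force: 0.0
turn [-0.008, -0.0014, -0.002] shift [0.0025, 0.0088, 0.0813] | pos [ 0.4399 -0.1916  0.1103] F [-0.94  0.27 -0.41] op 0.945 t 14.7167
top [278 162  10  19  99] frame [ 14. 136.] topmost [ 42. 139.]
top [266 169   9   8  58] frame [  5. 174.] topmost [ 16. 179.]
side [248 236  22  24 147] frame [ 10. 159.] topmost [ 39. 129.]
```

```bash
python3 -m handwheel '[[[-0.004,0,0],[0.002,0.007,0.02],-0.9],[[-0.004,0,0],[0.002,0.007,0.03],-0.9],[[-0.004,0,0],[0.002,0.007,0.03],-0.9],[[-0.004,0,0],[0.002,0.007,0.03],-0.9]]'
python3 -c "
from h import *
go(.4485,-.1915,.029,-17.1)
c=r.camera('side');A=c['img'];h=cv2.cvtColor(A,cv2.COLOR_BGR2HSV)
cv2.imwrite('pics/tube1.png',crop(A,310,130,110,100,5))"
```

```text
clock: 15.15
eef_pos: [0.4495, -0.1925, 0.0835]
ee_rot: [[0.295, 0.956, 0.003], [0.956, -0.295, -0.002], [-0.001, 0.003, -1.0]]
contact_force: [-0.9, 0.1, 1.0]
opening: 0.951
grip_force: 0.0
turn [0.0032, 0.0006, -0.0006] shift [0.0007, -0.0014, 0.0545] | pos [ 0.4495 -0.1925  0.0835] F [-0.92  0.14  1.  ] op 0.951 t 15.15
```

```bash
python3 -m handwheel '[[[0.002,0,0],[0,-0.001,0.025],-0.9],[[0.002,0,0],[0,-0.001,0.045],-0.9],[[0.002,0,0],[0,-0.001,0.0545],-0.9],[[0.002,0,0],[0,-0.001,0.0545],-0.9],[[0.002,0,0],[0,-0.001,0.0545],1],[[0.002,0,0],[0,-0.001,0.0545],1],[[0.002,0,0],[0,-0.001,0.0545],1],[[0.002,0,0],[0,-0.001,0.0545],1],[[0.002,0,0],[0,-0.001,0.0545],1],[[0.002,0,0],[0,-0.001,0.0545],1],[[0.002,0,0],[0,-0.001,0.0545],1]]' 25
python3 -c "
from h import *
go(.4485,-.1915,.029,-17.1);print(r.state()['grip_force'],r.state()['wrist_torque'])"
```

```text
clock: 16.12
eef_pos: [0.4487, -0.1927, 0.0286]
ee_rot: [[0.296, 0.955, 0.001], [0.955, -0.296, -0.001], [-0.001, 0.001, -1.0]]
contact_force: [-0.3, 0.1, 1.3]
opening: 0.523
grip_force: 25.0
turn [0.0015, 0.0006, -0.0016] shift [0.0011, -0.0005, -0.0004] | pos [ 0.4487 -0.1927  0.0286] F [-0.33  0.11  1.33] op 0.523 t 16.1167
24.99948889017105 [-0.00311893  0.06537016 -0.0277072 ]
```

```bash
python3 -m handwheel '[[[0.002,0,0],[0,0,-0.03],1],[[0.002,0,0],[0,0,-0.07],1],[[0.002,0,0],[0,0,-0.11],1],[[0.002,0,0],[0,0,-0.15],1],[[0.002,0,0],[0,0,-0.15],1],[[0.002,0,0],[0,0,-0.15],1]]'
python3 -c "
from h import *
go(.6617,-.032,.18,-7.2);print(r.state()['wrist_torque'])"
```

```text
clock: 16.62
eef_pos: [0.4492, -0.193, 0.18]
ee_rot: [[0.295, 0.955, 0.002], [0.955, -0.295, -0.002], [-0.002, 0.003, -1.0]]
contact_force: [0.1, 0.3, -3.6]
opening: 0.522
grip_force: 25.0
turn [0.0026, 0.0017, -0.1743] shift [0.2166, 0.1555, 0.0001] | pos [ 0.4492 -0.193   0.18  ] F [ 0.06  0.3  -3.64] op 0.522 t 16.6167
[-0.05971834  0.08711079  0.01239704]
```

```bash
python3 -m handwheel '[[[0.0026,0.0017,-0.1743],[0.03,0.022,0],1],[[0.0026,0.0017,-0.1743],[0.06,0.043,0],1],[[0.0026,0.0017,-0.1743],[0.09,0.065,0],1],[[0.0026,0.0017,-0.1743],[0.12,0.086,0],1],[[0.0026,0.0017,-0.1743],[0.15,0.108,0],1],[[0.0026,0.0017,-0.1743],[0.18,0.13,0],1],[[0.0026,0.0017,-0.1743],[0.2,0.145,0],1],[[0.0026,0.0017,-0.1743],[0.217,0.156,0],1],[[0.0026,0.0017,-0.1743],[0.217,0.156,0.02],1],[[0.0026,0.0017,-0.1743],[0.217,0.156,0.04],1],[[0.0026,0.0017,-0.1743],[0.217,0.156,0.05],1],[[0.0026,0.0017,-0.1743],[0.217,0.156,0.05],1]]'
python3 -m handwheel '[[[0,0,0],[0,0,0],1],[[0,0,0],[0,0,0],1]]'
python3 -c "
from h import *
go(.6617,-.032,.098,-7.2);print(r.state()['wrist_torque'])"
```

```text
clock: 17.62
eef_pos: [0.6575, -0.0306, 0.122]
ee_rot: [[0.125, 0.992, -0.015], [0.992, -0.125, 0.004], [0.002, -0.016, -1.0]]
contact_force: [-0.1, -1.3, -3.0]
opening: 0.527
grip_force: 25.0
clock: 17.78
eef_pos: [0.6613, -0.0315, 0.1279]
ee_rot: [[0.126, 0.992, -0.004], [0.992, -0.126, 0.002], [0.002, -0.004, -1.0]]
contact_force: [0.2, -0.3, -2.9]
opening: 0.526
grip_force: 25.0
turn [-0.0041, -0.002, -0.0005] shift [-0.0005, 0.0005, 0.0299] | pos [ 0.6613 -0.0315  0.1279] F [ 0.24 -0.32 -2.88] op 0.526 t 17.7833
[-0.10043534  0.07521772  0.06180322]
```

```bash
python3 -m handwheel '[[[-0.003,-0.002,0],[0,0.0004,0.008],1],[[-0.003,-0.002,0],[0,0.0004,0.016],1],[[-0.003,-0.002,0],[0,0.0004,0.022],1],[[-0.003,-0.002,0],[0,0.0004,0.026],1],[[-0.003,-0.002,0],[0,0.0004,0.028],1],[[-0.003,-0.002,0],[0,0.0004,0.029],1],[[-0.003,-0.002,0],[0,0.0004,0.029],1],[[-0.003,-0.002,0],[0,0.0004,0.029],1]]'
python3 -c "
from h import *
go(.6617,-.032,.098,-7.2);print(r.state()['wrist_torque'])"
```

```text
clock: 18.45
eef_pos: [0.6618, -0.0312, 0.099]
ee_rot: [[0.125, 0.992, -0.001], [0.992, -0.125, 0.0], [-0.0, -0.001, -1.0]]
contact_force: [0.9, -0.2, -1.5]
opening: 0.524
grip_force: 25.0
turn [-0.0006, 0.0, -0.0001] shift [-0.0008, -0.0, 0.001] | pos [ 0.6618 -0.0312  0.099 ] F [ 0.9  -0.19 -1.51] op 0.524 t 18.45
[-0.05712483 -0.1074911  -0.0618661 ]
```

```bash
python3 -m handwheel '[[[0,0,0],[0,0.0005,0.001],1],[[0,0,0],[0,0.0005,0.001],1],[[0,0,0],[0,0.0005,0.001],-0.1],[[0,0,0],[0,0.0005,0.001],-0.2],[[0,0,0],[0,0.0005,0.001],-0.5],[[0,0,0],[0,0.0005,0.001],-0.5],[[0,0,0],[0,0.0005,0.001],-0.5],[[0,0,0],[0,0.0005,0.001],-0.5],[[0,0,0],[0,0.0005,-0.02],-0.5],[[0,0,0],[0,0.0005,-0.05],-0.5],[[0,0,0],[0,0.0005,-0.07],-0.5],[[0,0,0],[0,0.0005,-0.07],-0.5]]'
python3 -c "
from h import *
go(.6617,-.032,.15,-7.2)
c=r.camera('side')
A=c['img'];cv2.imwrite('pics/tube2.png',crop(A,225,130,110,120,4))
h=cv2.cvtColor(A,cv2.COLOR_BGR2HSV)
ang=np.radians(-7.2);ey=np.array([-np.sin(ang),np.cos(ang),0]);o=np.array([.6617,-.032,0])
for d in(.06,-.06):
  for z in(.1254,.1004): print(d,z,np.round(proj(c,o+ey*d+[0,0,z]),1))
u,v=np.round(proj(c,o+ey*.06+[0,0,.1004])).astype(int);print(A[v-10:v+11:4,u-16:u+17:4].mean(2).round().astype(int))
"
```

```text
clock: 19.45
eef_pos: [0.665, -0.0316, 0.1739]
ee_rot: [[0.125, 0.992, 0.008], [0.992, -0.125, -0.001], [-0.0, 0.008, -1.0]]
contact_force: [1.1, 0.8, 0.7]
opening: 0.752
grip_force: 0.0
turn [0.0081, 0.0003, -0.0] shift [-0.0008, -0.0035, 0.0239] | pos [ 0.665  -0.0316  0.1739] F [1.06 0.84 0.72] op 0.752 t 19.45
0.06 0.1254 [273.6 191.9]
0.06 0.1004 [274.2 200.3]
-0.06 0.1254 [289.1 170.1]
-0.06 0.1004 [289.4 178. ]
[[169 173 177 130 124 158 192 110 108]
 [153 165 162  88  90 112 118 127 103]
 [154 159  96  58  61  61 110 112 102]
 [168 158 114  59  60  60  99 102 103]
 [ 89  86 153  84  61  60 111 103 101]
 [ 86 137 177 174 100 142 126 104  99]]
```

```bash
python3 -m handwheel '[[[0,0,0],[0,-0.0005,0],1],[[0,0,0],[0,-0.0005,0],1],[[0,0,0],[0,-0.0005,0],1],[[0,0,0],[0,-0.0005,0],1],[[0,0,0],[0,-0.0005,0],1],[[0,0,0],[0,-0.0005,0],1],[[0,0,0],[0,-0.0005,0],1],[[0,0,0],[0,-0.0005,0.01],1],[[0,0,0],[0,-0.0005,0.02],1],[[0,0,0],[0,-0.0005,0.025],1],[[0,0,0],[0,-0.0005,0.025],1],[[0,0,0],[0,-0.0005,0.025],1]]' 20
python3 -c "
from h import *
go(.6620,-.032,.1334,-7.2)"
```

```text
clock: 20.5
eef_pos: [0.6611, -0.0311, 0.1428]
ee_rot: [[0.125, 0.992, -0.003], [0.992, -0.125, 0.0], [-0.0, -0.003, -1.0]]
contact_force: [0.6, 0.1, -0.4]
opening: 0.009
grip_force: 0.0
turn [-0.0031, 0.0, -0.0001] shift [-0.0008, 0.0011, 0.0094] | pos [ 0.6611 -0.0311  0.1428] F [ 0.6   0.14 -0.39] op 0.009 t 20.5
```

```bash
python3 -m handwheel '[[[0,0,0],[0,0.0006,0.004],1],[[0,0,0],[0,0.0006,0.007],1],[[0,0,0],[0,0.0006,0.008],1],[[0,0,0],[0,0.0006,0.009],1],[[0,0,0],[0,0.0006,0.0095],1],[[0,0,0],[0,0.0006,0.01],1],[[0,0,0],[0,0.0006,0.01],1],[[0,0,0],[0,0.0006,0.01],1]]'
python3 -c "
from h import *
go(.6620,-.032,.1334,-7.2)"
```

```text
clock: 21.17
eef_pos: [0.6622, -0.0312, 0.1339]
ee_rot: [[0.125, 0.992, -0.001], [0.992, -0.125, 0.0], [-0.0, -0.001, -1.0]]
contact_force: [1.3, 0.4, -0.3]
opening: 0.007
grip_force: 0.0
turn [-0.0011, 0.0001, -0.0] shift [-0.0008, -0.0001, 0.0005] | pos [ 0.6622 -0.0312  0.1339] F [ 1.25  0.42 -0.29] op 0.007 t 21.1667
```

```bash
python3 -m handwheel '[[[0,0,0],[0,0,0.0005],1],[[0,0,0],[0,0,0.001],1],[[0,0,0],[0,0,0.0015],1],[[0,0,0],[0,0,0.002],1],[[0,0,0],[0,0,0.002],1],[[0,0,0],[0,0,0.002],1]]'
python3 -c "
from h import *
go(.6620,-.032,.1334,-7.2)"
```

```text
clock: 21.67
eef_pos: [0.6623, -0.0312, 0.1335]
ee_rot: [[0.125, 0.992, 0.0], [0.992, -0.125, -0.0], [-0.0, 0.0, -1.0]]
contact_force: [-1.4, 0.3, 7.3]
opening: 0.004
grip_force: 3.6
turn [0.0001, 0.0001, -0.0] shift [-0.0008, -0.0002, 0.0001] | pos [ 0.6623 -0.0312  0.1335] F [-1.39  0.27  7.3 ] op 0.004 t 21.6667
```

```bash
python3 -m handwheel '[[[0,0,0],[0,0,0.0007],1],[[0,0,0],[0,0,0.0014],1],[[0,0,0],[0,0,0.0021],1],[[0,0,0],[0,0,0.0028],1],[[0,0,0],[0,0,0.0028],1],[[0,0,0],[0,0,0.0028],1],[[0,0,0],[0,0,0.0028],1],[[0,0,0],[0,0,0.0028],1]]'
python3 -c "
from h import *
go(.6620,-.032,.1334,-7.2)"
```

```text
clock: 22.33
eef_pos: [0.6624, -0.0312, 0.1334]
ee_rot: [[0.125, 0.992, 0.002], [0.992, -0.125, -0.001], [-0.0, 0.002, -1.0]]
contact_force: [-4.6, 1.3, 17.5]
opening: 0.008
grip_force: 8.9
turn [0.0019, 0.0003, 0.0001] shift [-0.0008, -0.0003, 0.0] | pos [ 0.6624 -0.0312  0.1334] F [-4.57  1.31 17.49] op 0.008 t 22.3333
```

```bash
python3 -m handwheel '[[[0,0,0],[0,-0.0004,0.0003],1],[[0,0,0],[0,-0.0008,0.0006],1],[[0,0,0],[0,-0.001,0.001],1],[[0,0,0],[0,-0.001,0.001],1],[[0,0,0],[0,-0.001,0.001],1],[[0,0,0],[0,-0.001,0.001],1],[[0,0,0],[0,-0.001,0.001],1],[[0,0,0],[0,-0.001,0.001],1]]'
python3 -c "
from h import *
go(.6620,-.032,.1334,-7.2)"; python3 br.py;python3 - <<'E'
from h import *
print(np.round(r.state()["contact_force"],1))
E
```

```text
clock: 23.0
eef_pos: [0.6623, -0.0313, 0.1334]
ee_rot: [[0.125, 0.992, 0.004], [0.992, -0.125, -0.001], [-0.0, 0.005, -1.0]]
contact_force: [-4.8, 0.7, 20.3]
opening: 0.007
grip_force: 10.2
turn [0.0045, 0.0003, 0.0001] shift [-0.0008, -0.0003, -0.0] | pos [ 0.6623 -0.0313  0.1334] F [-4.79  0.7  20.26] op 0.007 t 23.0
top [278 162  10  19 105] frame [ 15. 136.] topmost [ 42. 142.]
top [266 169  10   8  59] frame [  5. 174.] topmost [ 16. 176.]
side [249 236  21  24 178] frame [ 11. 161.] topmost [ 39. 129.]
[-4.4  0.9 20.7]
```

```bash
python3 -c "
from plant import r
print(r.sign_off())"
```

```text
the job is handed in; nothing more can be done
None
```

I handed the job in at about 23 s. The three offcuts are in the tray, the block is back on the bench, and the tube lies in the groove with the closed fingertips pressing about 20 N on its crest, loading both sides; I used the block to tip one offcut that had landed on another, and checked it had dropped by colour masks only.

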